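Offer up the cabinet flap and hold its hinge for the pin

TASK

The white supply cabinet's front flap is off and has to be hung again: pick the flap up by its bar pull, carry it to the cabinet and bring its hinge knuckles home into the gaps between the knuckles on the cabinet's top front edge, so that the pin holes line up all the way through and a colleague can slide the hinge pin in. Finish while still holding it there by the pull, level and lined up, without letting go and without leaning hard on the cabinet. Leave the phone, the hinge pin in its tray, the screwdriver and the bottle where they are.

Things in the scene. Friction and masses are not known exactly. Their poses are not given: they have to be found in the camera images.
- flap: Loose flap: white folded sheet-metal pan 130 (x) x 220 (y) x 15 mm (z), 0.25 to 0.47 kg, lying on the bench outer face up. Origin: centre of its underside; z out of the outer face; +x to its hinge edge (edge at x = 65). On the outer face: a 3 mm steel hinge leaf along that edge, a bar pull along y (point flap_pull) and a lock cap 3 mm high at x = -50.
- flap_pull (a point): Middle of the flap's bar pull: a straight square aluminium bar, 12 x 12 mm in section, 116 mm long along the flap's y, on posts at y = +-48. In the flap's frame at x = -15, y = 0, z = 43 mm: 28 mm above the outer face, 22 mm free under the bar. Axes as the flap's.
- flap_eye_a (a point): End of the flap's hinge axis, at the outer end of its +y knuckle: x = 66.2, y = 35.5, z = 24 mm in the flap's frame, axes as the flap's. The flap has two knuckles, steel tubes along y, 14 mm outside with a 9 mm hole, each 21 mm long (|y| from 14.5 to 35.5), standing just beyond its edge.
- flap_eye_b (a point): The other end of the flap's hinge axis, at the outer end of its -y knuckle: x = 66.2, y = -35.5, z = 24 mm in the flap's frame.
- cabinet: White sheet-metal cabinet, fixed on the bench, 180 deep (x) x 240 wide (y) x 180 mm high. Origin: centre of its underside, z up; open front towards its own -x (front face at x = -90). Lined up and level, the flap's axes are parallel to the cabinet's, its outer face is flush with the cabinet's top and its edge is 1.2 mm from the front; pushed till it touches, its hinge axis is 1.2 mm past centre.
- cabinet_knuckles (a point): Middle of the cabinet's hinge axis (along its y): x = -90, y = 0, z = 189 mm in its frame. Three steel knuckles, 14 mm outside with 9 mm holes, at y = -60 to -38, -12 to 12, 38 to 60; the flap's two fit the 26 mm gaps with 2.5 mm play each side, 2 mm above the top. The flap must come in level from the front: from above its edge would land on the knuckles.
- cabinet_eye_a (a point): Where flap_eye_a belongs: on the cabinet's hinge axis at x = -90, y = 35.5, z = 189 mm in the cabinet's frame, axes as the cabinet's.
- cabinet_eye_b (a point): Where flap_eye_b belongs: on the cabinet's hinge axis at x = -90, y = -35.5, z = 189 mm in the cabinet's frame.
- phone: Black phone 74 x 150 x 9 mm lying on top of the cabinet, behind the hinge; leave it. Origin: centre of its underside.
- pin: Steel hinge pin, 6 mm thick, 134 mm long with a 12 mm head, lying in a compartment of the shallow steel parts tray (90 x 180 x 22 mm) beyond the work; leave it for the colleague. Origin: under its middle.
- screwdriver: Screwdriver with a red handle, lying on the bench beyond the cabinet; leave it. Origin: on the bench under it.
- bottle: Amber bottle, 60 mm across and 130 mm high, standing on the bench beyond the flap; leave it. Origin: centre of its underside.

How it is judged:
On the way, in this order (a step that is already met when the one before it is completed fails the run):
1. the flap is lifted clear of the bench by the robot (height (world z) of flap above 0.05 m and contact force between the fingers and flap above 2 N), for 0.2 s.
2. the flap's knuckles are in the gaps and their holes line up with the cabinet's (x of flap_eye_a in the frame of cabinet_eye_a between -0.003 and 0.003 m and y of flap_eye_a in the frame of cabinet_eye_a between -0.003 and 0.003 m and z of flap_eye_a in the frame of cabinet_eye_a between -0.003 and 0.003 m and x of flap_eye_b in the frame of cabinet_eye_b between -0.003 and 0.003 m and y of flap_eye_b in the frame of cabinet_eye_b between -0.003 and 0.003 m and z of flap_eye_b in the frame of cabinet_eye_b between -0.003 and 0.003 m), for 0.2 s.
At the end, for the whole second after the job is handed in: The flap's hinge axis is on the cabinet's at both knuckle ends, within 3 mm each way (a 6 mm pin passes the 9 mm holes); the flap is level within 0.15 rad, still, at the cabinet's top edge, gripped (over 2 N) within 55 mm of the middle of its pull, and presses the cabinet with under 25 N (all of step 2 and angle between flap's own z axis and vertical below 0.15 rad and contact force between the fingers and flap above 2 N and distance between the grasp point and flap_pull below 0.055 m and contact force between flap and cabinet below 25 N and linear speed of flap below 0.02 m/s and height (world z) of flap above 0.15 m); the arm keeps its last pose, push and grip.
It fails at once if the phone on the cabinet is shoved out of its place (more than 25 mm) (distance of phone from where it was at the start of the episode above 0.025 m).
It fails at once if the hinge pin in its tray is shoved out of its place (more than 25 mm) (distance of pin from where it was at the start of the episode above 0.025 m).
It fails at once if the screwdriver is shoved out of its place (more than 25 mm) (distance of screwdriver from where it was at the start of the episode above 0.025 m).
It fails at once if the bottle is shoved out of its place (more than 25 mm) (distance of bottle from where it was at the start of the episode above 0.025 m).
It also fails if it takes over 45 s, if anything falls off the work surface, if the arm or the gripper's body presses on something with over 40 N, if the wrist force passes 120 N, or if a joint passes its speed limit or range.

ROBOT

A 6-joint arm with a two-finger parallel gripper is mounted at the origin on the work surface. World frame = base frame: x ahead of the robot, y to its left, z up, the work surface at z = 0. Lengths are in m, angles in rad, forces in N, time in s.
With the tool pointing down it reaches from about 0.25 to 0.775 m from the base axis. Payload 4 kg.
Tool frame: the origin (TCP) lies between the finger pads; the fingertips stand 11 mm ahead of it and the grasp point (between the pads) lies 8 mm behind it; z points along the fingers, y is the direction in which the jaws open and shut (so a half turn about z gives the same grasp; the last joint's range is limited). The gripper opens to 94 mm and grips with 3 to 60 N. Pads are 16 mm wide; open, the fingers measure 119 mm over their backs; the gripper's body (75 mm by 177 mm) begins 78 mm behind the grasp point.
Start: joints at [1.172, 0.087, 1.371, -0, 1.684, -0.103], TCP at [0.16, 0.526, 0.217] pointing down, gripper open.
Joint ranges: [-3.1, 3.1], [-0.76, 2.03], [0.27, 2.55], [-1.08, 4.22], [0.17, 2.65], [-2.57, 2.57]. Speed limits (rad/s): [2.79, 2.79, 3.14, 3.14, 3.14, 3.14].

INTERFACE

Orientations are given as [roll, pitch, yaw] about the fixed x, y, z axes, in that order (R = Rz(yaw) Ry(pitch) Rx(roll)).
In Python, from bench import get_obs, cams, ticket gives the robot as it stands. The module is installed in compiled form; this text tells all that it offers.
- The arm moves only by the shell command python3 -m crank 'ROWS'. ROWS is JSON, a list of rows, each an object of numbers: "tx", "ty", "tz": the shift along the tool's x, y, z in cm; "twist": the turn about the tool's z in degrees; "grip": the opening, from 0 (shut) to 1 (fully open). In form: [{"tx": .., "ty": .., "tz": .., "twist": .., "grip": ..}, ...]. A call has 1 to 12 rows; each row shifts and turns the commanded pose from where the row before left it, along the tool's axes as they then stand; what a row does not reach is not made up. A row lasts 1/8 s, in which the tool goes at most 62.5 mm and 10.7 degrees, less where a joint would pass 70% of its speed; a pose out of reach is approached as far as the arm can. A call is refused whole if a number of a shift passes 6.25 or a number of a turn 10.7, either way. A call with a gripper value outside its range is refused whole. The fingers move at their own pace and stop on an object; the grip force is fixed at half the most. Time passes only in rows, so rows that do not move let the fingers close. It gives the time, the measured TCP pose, the force and the opening at its end, in the units of the state.
- get_obs(): the state, without advancing time (a new reading comes with each control period).
- cams.snapshot(name): name is "side" or "top"; returns a dict with "frame" (420x560x3 uint8, red, green, blue), "intrinsics" (3x3 intrinsics, pixels), "dist" ([k1, k2, p1, p2, k3] as OpenCV has them; the pictures are not rectified), "R" (3x3) and "t" (3): a world point X has camera coordinates R X + t. Camera axes: x right, y down, z forward; pixel columns grow to the right and rows downward; lengths in m; the calibration is good to about 2 mm. A picture is of the moment at which its call begins. There is no depth.
- ticket.close_job(): hands the job in, once; it reports no verdict.
Trained networks look in a picture, given as the dict that the camera call returned (one of the last four; its "shot" number tells which), for a name from the list of things; names that differ only in an ending like _2 or _b are one class to them, and where a whole thing is asked for, a point or a joint stands for the part that bears it (a point fixed in the world has none). Each returns a list of dicts, best first, with "conf" (0 to 1); they miss things now and then, are a little off and sometimes report something else, mostly with a low value. They report only what shows in the picture. A call takes as long as a camera call.
- cams.outline_of(picture, query): "region" (420x560 bool, what is visible of it) and "centre" ([column, row] in pixels, amid what is visible of it).
The state is a dict: "time": time; "joint_positions": joint angles; "qvel": joint speeds; "joint_torque": joint torques, N m; "tool_pos": TCP position; "ee_rot": TCP orientation; "wrist_force": force on the tool from outside, world axes, zero at the start; "wrist_torque": the same for the moment, N m; "width": finger opening in m.
Only numpy, scipy, OpenCV 4.12 (cv2) and the standard library are available. Lean on these libraries where they do the work, as an engineer would, in place of code of your own. Each camera call takes 0.05 s, during which the arm holds its last target.

## Working session

There is one attempt and no reset: what is moved stays moved. The work goes in short steps, Python scripts to look and compute and a shell command to move; the robot and the scene stay as the last step left them, time stands still between calls to the robot, and variables do not carry over. Pictures are saved under pics/ and viewed, and the job is handed in when it is done.

```bash
mkdir -p pics; ls
cat > h.py <<'E'
import numpy as np, cv2
from bench import get_obs, cams, ticket
def snap(n,save=None):
    p=cams.snapshot(n)
    if save: cv2.imwrite('pics/'+save,cv2.cvtColor(p['frame'],cv2.COLOR_RGB2BGR))
    return p
def proj(p,X):
    r,_=cv2.Rodrigues(np.array(p['R'])); 
    return cv2.projectPoints(np.array(X,float).reshape(-1,1,3),r,np.array(p['t'],float),np.array(p['intrinsics'],float),np.array(p['dist'],float))[0].reshape(-1,2)
def ray(p,uv):
    n=cv2.undistortPoints(np.array(uv,float).reshape(-1,1,2),np.array(p['intrinsics'],float),np.array(p['dist'],float)).reshape(-1,2)
    R=np.array(p['R']);t=np.array(p['t'])
    d=np.c_[n,np.ones(len(n))]@R
    return -R.T@t,d
def onz(p,uv,z):
    c,d=ray(p,uv); return c+d*((z-c[2])/d[:,2])[:,None]
E
python3 - <<'E'
from h import *
o=get_obs(); print({k:np.round(v,4) for k,v in o.items()})
for n in('side','top'):
    p=snap(n,n+'0.png'); print(n,p['shot'],np.round(-np.array(p['R']).T@np.array(p['t']),3)); print(np.round(p['R'],3),np.round(p['intrinsics'],1),p['dist'])
    for q in('flap','flap_pull','flap_eye_a','cabinet','cabinet_knuckles','phone','pin','screwdriver','bottle'):
        for d in cams.outline_of(p,q)[:3]: print(q,round(d['conf'],2),np.round(d['centre'],1),d['region'].sum())
E
```

```text
pics
{'time': np.float64(0.0), 'joint_positions': array([ 1.1719,  0.088 ,  1.3723, -0.    ,  1.6836, -0.1031]), 'qvel': array([ 0.0009, -0.0016,  0.0015,  0.0006,  0.0009, -0.0006]), 'joint_torque': array([-4.00000e-04, -3.40180e+01, -3.02426e+01,  7.16000e-02,
        3.30000e-02, -2.00000e-04]), 'tool_pos': array([0.1601, 0.5256, 0.2153]), 'ee_rot': array([-3.1393e+00, -2.0000e-04,  2.8458e+00]), 'wrist_force': array([-0.0511,  0.3885,  0.8699]), 'wrist_torque': array([-0.0101,  0.0059,  0.037 ]), 'width': np.float64(0.0935)}
side 1 [ 0.293 -0.588  0.643]
[[ 0.868 -0.496 -0.008]
 [-0.31  -0.529 -0.79 ]
 [ 0.388  0.688 -0.613]] [[476.    0.  278.5]
 [  0.  476.  206.8]
 [  0.    0.    1. ]] [-0.12619421  0.          0.          0.          0.        ]
flap 0.62 [174.8 227. ] 4772
flap_pull 0.77 [173.1 225.6] 4741
flap_eye_a 0.72 [170.  225.8] 4748
cabinet 0.55 [248.3 346.1] 24782
cabinet_knuckles 0.63 [247.  343.1] 24879
phone 0.69 [289.7 330.1] 6391
pin 0.63 [312.9 195.2] 78
screwdriver 0.91 [410.3 305.2] 883
screwdriver 0.73 [174.  227.8] 4866
bottle 0.88 [277. 152.] 1065
top 2 [0.572 0.003 0.908]
[[-0.019 -0.999 -0.039]
 [-0.996  0.022 -0.088]
 [ 0.089  0.037 -0.995]] [[430.3   0.  283.5]
 [  0.  430.3 205.1]
 [  0.    0.    1. ]] [-0.01626993  0.          0.          0.          0.        ]
flap 0.84 [213.7 294.3] 6851
flap_pull 0.9 [213.1 290.4] 6997
flap_eye_a 0.91 [212.  290.7] 6712
cabinet 0.93 [423.5 323.2] 15146
cabinet_knuckles 0.69 [430.8 321.3] 14946
phone 0.97 [469.  296.4] 4299
pin 0.52 [254.3 139.9] 162
screwdriver 0.61 [409.5 156.4] 713
screwdriver 0.37 [249.8 142.4] 213
bottle 0.89 [172.6 147.5] 999
```

View pics/side0.png

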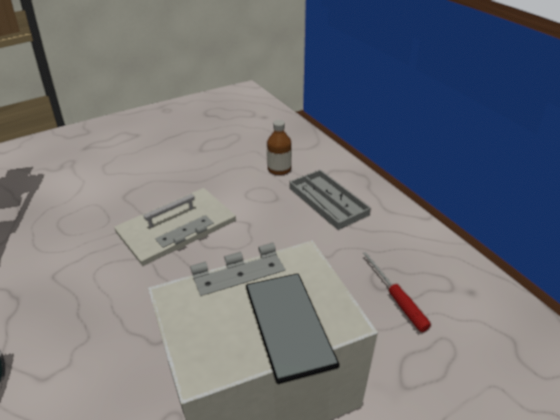

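View pics/top0.png

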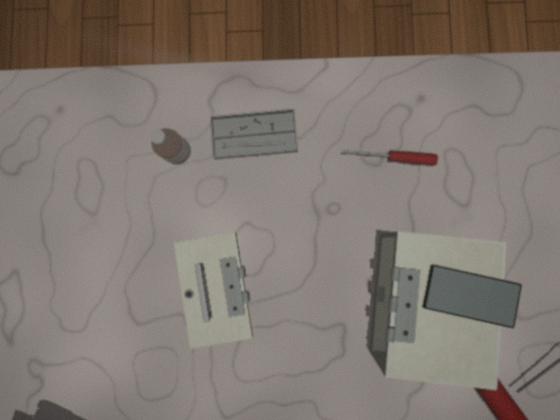

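The side picture shows the flap at about (175,227), the cabinet front edge with its knuckles at (200–270,260), and the phone on top. In the top picture the flap is at (213,292) and the cabinet at (430,310), its front facing the flap. Next I'll zoom in for feature points.

Run:
```python
import cv2
s=cv2.imread('pics/side0.png');t=cv2.imread('pics/top0.png')
def c(im,x0,y0,w,h,f,n):
    cv2.imwrite('pics/'+n,cv2.resize(im[y0:y0+h,x0:x0+w],None,fx=f,fy=f,interpolation=cv2.INTER_CUBIC))
c(s,110,185,130,80,6,'c1.png'); c(s,140,235,240,180,3.3,'c2.png'); c(t,165,225,100,130,4.5,'c3.png'); c(t,360,220,160,180,3.3,'c4.png')
```

```text
(no output)
```

View pics/c1.png

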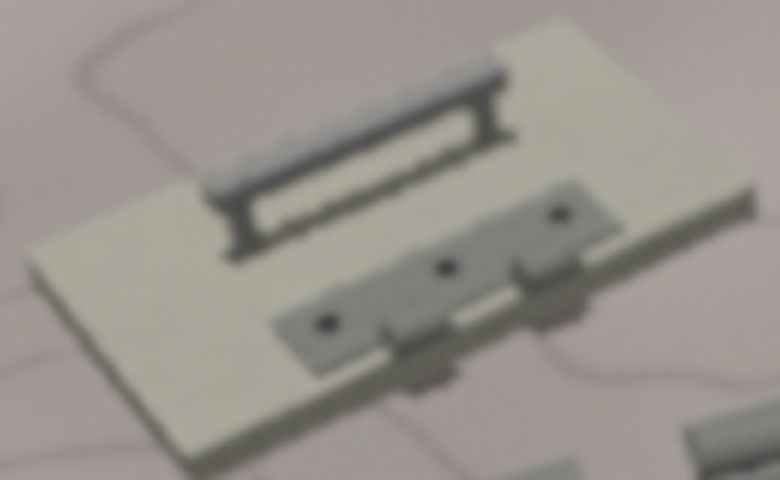

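View pics/c2.png

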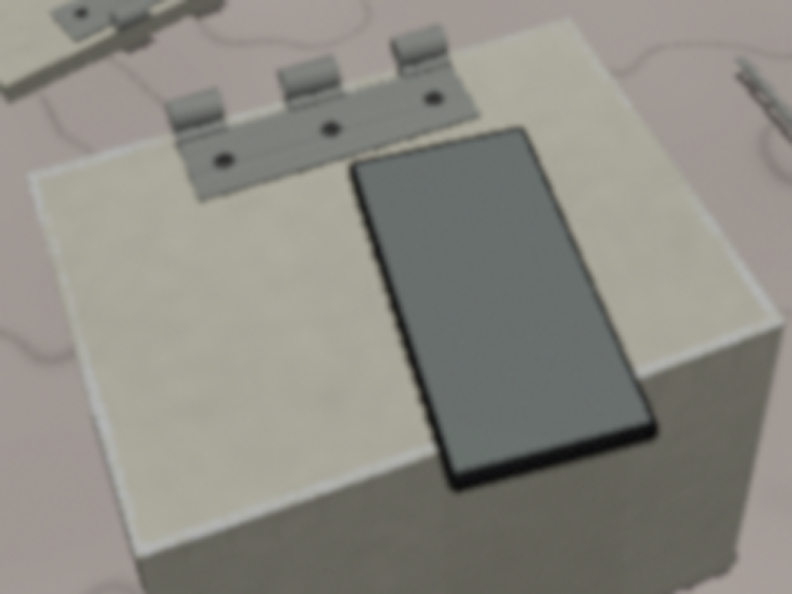

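View pics/c3.png

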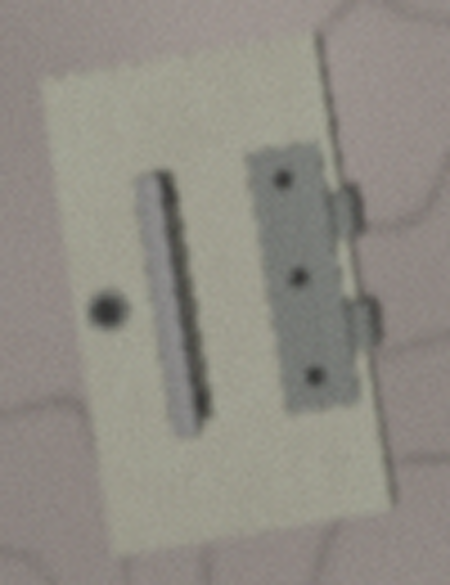

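View pics/c4.png

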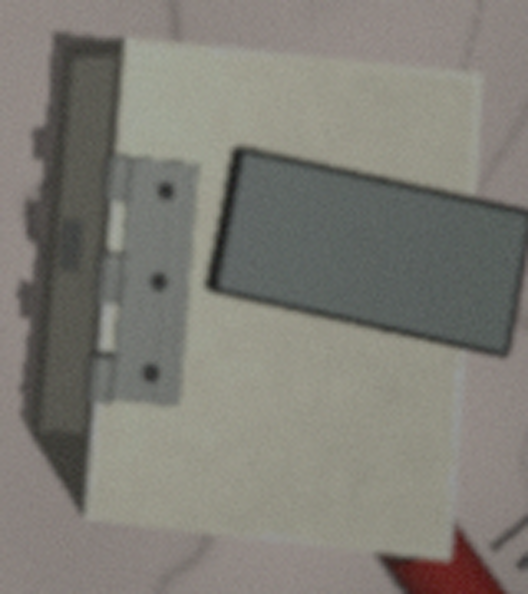

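```bash
cat >> h.py <<'E'
from scipy.optimize import least_squares
from scipy.spatial.transform import Rotation as Ro
def cp(uv,off,f): return (np.array(uv,float)+.5)/f-.5+np.array(off)
def T(pose,P): # x y z yaw roll pitch
    x=np.zeros(6);x[:len(pose)]=pose
    return Ro.from_euler('xyz',[x[4],x[5],x[3]]).apply(np.array(P,float))+x[:3]
def fit(views,x0,loss='linear'):
    # views: list of (p,objpts,uv)
    f=lambda x:np.concatenate([(proj(p,T(x,P))-uv).ravel() for p,P,uv in views])
    r=least_squares(f,x0,loss=loss); return r.x,f(r.x).reshape(-1,2)
E
cat > fit0.py <<'E'
from h import *
s=snap('side');t=snap('top')
F=np.array([[65,110,15],[65,-110,15],[-65,-110,15],[-65,110,15],[-15,-58,49],[-15,58,49]])/1000.
fs=cp([(752,190),(190,460),(25,255),(562,15),(210,183),(503,70)],(110,185),6)
ft=cp([(318,35),(391,507),(112,555),(42,80),(187,435),(150,172)],(165,225),4.5)
C=np.array([[-90,120,180],[-90,-120,180],[90,120,180],[90,-120,180]])/1000.
cs=cp([(570,22),(33,177),(782,322),(143,553)],(140,235),3.3)
ct=cp([(123,40),(85,518),(482,75),(452,560)],(360,220),3.3)
for nm,P,a,b,x0 in(('flap',F,fs,ft,[.38,.2,0,-1.57]),('cab',C,cs,ct,[.35,-.3,0,-1.57])):
    for v in ([(s,P,a),(t,P,b)],[(s,P,a)],[(t,P,b)]):
        x,e=fit(v,x0); print(nm,np.round(x[:3]*1000,1),np.degrees(x[3]).round(2),np.abs(e).max().round(2),np.sqrt((e**2).mean()).round(2))
E
python3 fit0.py
```

```text
flap [480.1 187.3  -4.1] -81.47 1.44 0.59
flap [480.8 190.8  -6.7] -81.3 1.43 0.7
flap [479.9 187.7  -6.8] -81.6 0.69 0.37
cab [ 459.9 -235.2   -2.5] -96.99 1.42 0.73
cab [ 461.9 -232.    -7.1] -97.1 0.33 0.2
cab [ 458.6 -235.8   -3.9] -96.89 0.43 0.28
```

```bash
cat > go.py <<'E'
from h import *
import sys
# usage: go.py x y z yawdeg (mm) -> total tool-axes shift (cm), twist (deg)
o=get_obs(); x=[float(a) for a in sys.argv[1:5]]
R=Ro.from_euler('xyz',o['ee_rot']).as_matrix()
d=R.T@(np.array(x[:3])/1000-o['tool_pos'])*100
tw=-((x[3]-np.degrees(o['ee_rot'][2])+180)%360-180)
print('t',o['time'].round(2),'pos',np.round(o['tool_pos']*1000,1),'rpy',np.degrees(o['ee_rot']).round(2),'F',np.round(o['wrist_force'],1),'w',round(o['width']*1000,1))
print('shift cm',d.round(2),'twist',tw.round(1))
E
python3 go.py 478 202 140 188.5
python3 -m crank '[{"tx":-4,"ty":-2.2},{"tx":-4,"ty":-2.2},{"tx":-4,"ty":-2.2},{"tx":-4,"ty":-2.2},{"tx":-4,"ty":-2.2},{"tx":-4,"ty":-2.2},{"tx":-4,"ty":-2.2},{"tx":-4,"ty":-2.2},{"tx":-4,"ty":-2.2},{"twist":-8.5},{"twist":-8.5},{"twist":-8.5}]'
python3 go.py 478 202 100 188.5
```

```text
Traceback (most recent call last):
  File "go.py", line 8, in <module>
    print('t',o['time'].round(2),'pos',np.round(o['tool_pos']*1000,1),'rpy',np.degrees(o['ee_rot']).round(2),'F',np.round(o['wrist_force'],1),'w',round(o['width']*1000,1))
              ^^^^^^^^^^^^^^^
AttributeError: 'float' object has no attribute 'round'
invalid input at $[0]: expected keys tx, ty, tz, twist, grip
Traceback (most recent call last):
  File "go.py", line 8, in <module>
    print('t',o['time'].round(2),'pos',np.round(o['tool_pos']*1000,1),'rpy',np.degrees(o['ee_rot']).round(2),'F',np.round(o['wrist_force'],1),'w',round(o['width']*1000,1))
              ^^^^^^^^^^^^^^^
AttributeError: 'float' object has no attribute 'round'
```

All keys are required in each row.

```bash
sed -i "s/o\['time'\].round(2)/round(float(o['time']),2)/" go.py
python3 -m crank '[{"tx":-4,"ty":-2.2,"tz":0,"twist":0,"grip":1},{"tx":-4,"ty":-2.2,"tz":0,"twist":0,"grip":1},{"tx":-4,"ty":-2.2,"tz":0,"twist":0,"grip":1},{"tx":-4,"ty":-2.2,"tz":0,"twist":0,"grip":1},{"tx":-4,"ty":-2.2,"tz":0,"twist":0,"grip":1},{"tx":-4,"ty":-2.2,"tz":0,"twist":0,"grip":1},{"tx":-4,"ty":-2.2,"tz":0,"twist":0,"grip":1},{"tx":-4,"ty":-2.2,"tz":0,"twist":0,"grip":1},{"tx":-4,"ty":-2.2,"tz":0,"twist":0,"grip":1},{"tx":0,"ty":0,"tz":0,"twist":-8.5,"grip":1},{"tx":0,"ty":0,"tz":0,"twist":-8.5,"grip":1},{"tx":0,"ty":0,"tz":0,"twist":-8.5,"grip":1}]'
python3 go.py 478 202 100 188.5
```

```text
time: 2.6
tool_pos: [0.4472, 0.2315, 0.2165]
ee_rot: [3.141, -0.0, -2.988]
wrist_force: [-0.3, 0.7, 0.3]
width: 0.094
t 2.6 pos [447.2 231.5 216.5] rpy [ 179.99   -0.   -171.2 ] F [-0.3  0.7  0.3] w 94.0
shift cm [-2.6  -3.39 11.65] twist 0.3
```

```bash
python3 -m crank '[{"tx":-1.3,"ty":-1.7,"tz":4,"twist":0,"grip":1},{"tx":-1.3,"ty":-1.7,"tz":4,"twist":0,"grip":1},{"tx":0,"ty":0,"tz":3.6,"twist":0,"grip":1},{"tx":0,"ty":0,"tz":0,"twist":0,"grip":1}]'
python3 go.py 478 202 35 188.5
python3 - <<'E'
from h import *
for n in('side','top'): 
    p=snap(n); f=cv2.cvtColor(p['frame'],cv2.COLOR_RGB2BGR)
    c=f[160:280,100:260] if n=='side' else f[215:365,140:280]
    cv2.imwrite('pics/%s1.png'%n,cv2.resize(c,None,fx=4,fy=4,interpolation=cv2.INTER_CUBIC))
E
```

```text
time: 3.1
tool_pos: [0.4754, 0.2011, 0.0972]
ee_rot: [-3.141, -0.007, -2.993]
wrist_force: [0.1, -0.1, 0.9]
width: 0.0942
t 3.1 pos [475.4 201.1  97.2] rpy [-179.95   -0.43 -171.48] F [ 0.1 -0.1  0.9] w 94.2
shift cm [-0.31  0.05  6.21] twist 0.0
```

View pics/side1.png

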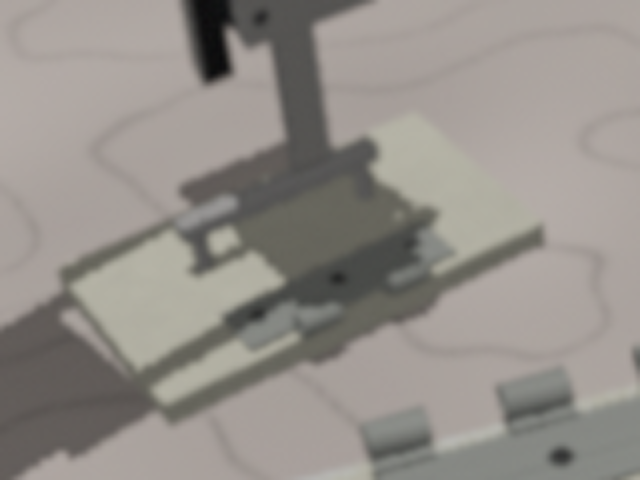

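View pics/top1.png

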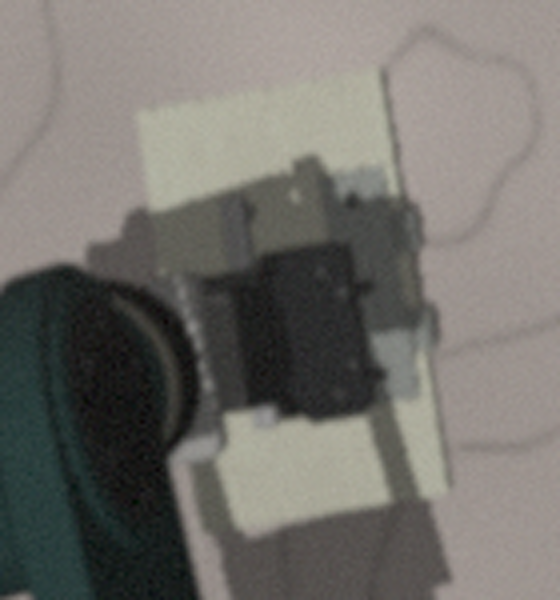

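The jaws straddle the bar in both views, so I'll go down and grip.

```bash
python3 -m crank '[{"tx":-0.3,"ty":0,"tz":3,"twist":0,"grip":1},{"tx":0,"ty":0,"tz":2.2,"twist":0,"grip":1},{"tx":0,"ty":0,"tz":1,"twist":0,"grip":1},{"tx":0,"ty":0,"tz":0,"twist":0,"grip":1},{"tx":0,"ty":0,"tz":0,"twist":0,"grip":0},{"tx":0,"ty":0,"tz":0,"twist":0,"grip":0},{"tx":0,"ty":0,"tz":0,"twist":0,"grip":0},{"tx":0,"ty":0,"tz":0,"twist":0,"grip":0},{"tx":0,"ty":0,"tz":0,"twist":0,"grip":0},{"tx":0,"ty":0,"tz":0,"twist":0,"grip":0}]'
python3 go.py 478 202 35 188.5
```

```text
time: 4.45
tool_pos: [0.4807, 0.2025, 0.0384]
ee_rot: [3.141, -0.0, -2.992]
wrist_force: [0.7, -0.3, 0.2]
width: 0.0373
t 4.45 pos [480.7 202.5  38.4] rpy [ 179.99   -0.   -171.45] F [ 0.7 -0.3  0.2] w 37.3
shift cm [ 0.27 -0.01  0.34] twist 0.1
```

```bash
python3 -m crank '[{"tx":0,"ty":0,"tz":0.3,"twist":0,"grip":0},{"tx":0,"ty":0,"tz":0,"twist":0,"grip":0},{"tx":0,"ty":0,"tz":0,"twist":0,"grip":0},{"tx":0,"ty":0,"tz":0,"twist":0,"grip":0},{"tx":0,"ty":0,"tz":0,"twist":0,"grip":0},{"tx":0,"ty":0,"tz":0,"twist":0,"grip":0},{"tx":0,"ty":0,"tz":0,"twist":0,"grip":0}]'
python3 go.py 478 202 35 188.5
```

```text
time: 5.32
tool_pos: [0.4804, 0.2025, 0.0351]
ee_rot: [3.141, -0.001, -2.992]
wrist_force: [0.8, -0.7, -3.4]
width: 0.0117
t 5.33 pos [480.4 202.5  35.1] rpy [ 1.7998e+02 -4.0000e-02 -1.7145e+02] F [ 0.8 -0.7 -3.4] w 11.7
shift cm [ 0.25 -0.02  0.01] twist 0.0
```

```bash
python3 -m crank '[{"tx":0,"ty":0,"tz":-1.5,"twist":0,"grip":0},{"tx":0,"ty":0,"tz":-3,"twist":0,"grip":0},{"tx":0,"ty":0,"tz":-3,"twist":0,"grip":0},{"tx":0,"ty":0,"tz":-3,"twist":0,"grip":0},{"tx":0,"ty":0,"tz":-3,"twist":0,"grip":0},{"tx":0,"ty":0,"tz":-3,"twist":0,"grip":0},{"tx":0,"ty":0,"tz":-1,"twist":0,"grip":0},{"tx":0,"ty":0,"tz":0,"twist":0,"grip":0}]'
python3 go.py 478 202 200 173; ls
cat > lk.py <<'E'
from h import *
import sys
k=sys.argv[1]; B={'side':[int(a) for a in sys.argv[2:6]],'top':[int(a) for a in sys.argv[6:10]]}
for n in('side','top'):
    p=snap(n); f=cv2.cvtColor(p['frame'],cv2.COLOR_RGB2BGR); cv2.imwrite('pics/%s%s_full.png'%(n,k),f)
    x,y,w,h=B[n]; s=min(780/w,580/h)
    cv2.imwrite('pics/%s%s.png'%(n,k),cv2.resize(f[y:y+h,x:x+w],None,fx=s,fy=s,interpolation=cv2.INTER_CUBIC)); print(n,(x,y),s)
E
python3 lk.py 2 0 0 560 420 0 0 560 420
```

```text
time: 6.32
tool_pos: [0.4809, 0.2027, 0.2111]
ee_rot: [3.141, 0.001, -2.992]
wrist_force: [0.1, -0.8, -5.1]
width: 0.0115
t 6.33 pos [480.9 202.7 211.1] rpy [ 1.7997e+02  7.0000e-02 -1.7144e+02] F [ 0.1 -0.8 -5.1] w 11.5
shift cm [ 0.29 -0.03  1.11] twist 15.6
fit0.py
go.py
h.py
pics
side (0, 0) 1.380952380952381
top (0, 0) 1.380952380952381
```

View pics/side2.png

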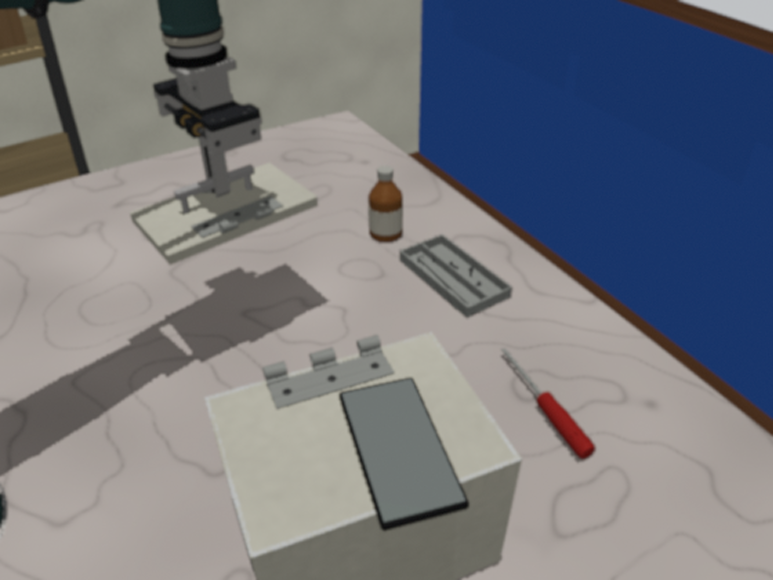

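View pics/top2.png

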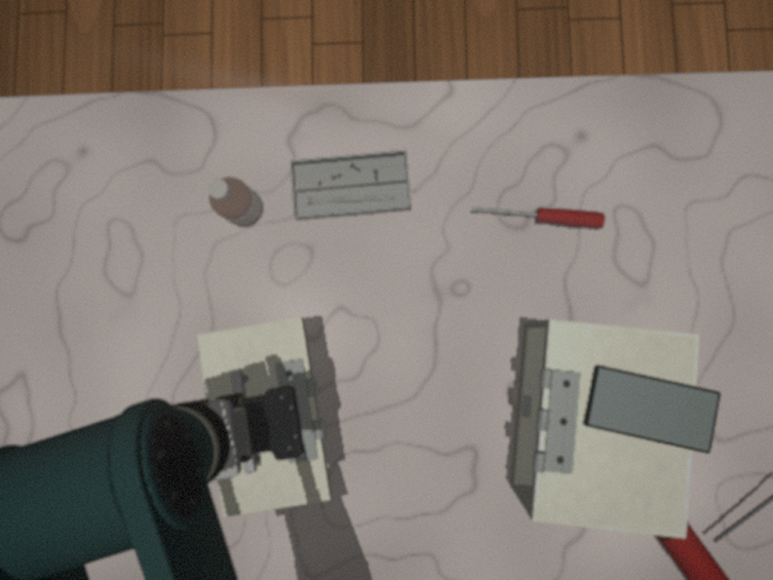

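```bash
python3 go.py 491 -6 200 173
python3 -m crank '[{"tx":0,"ty":0,"tz":0.2,"twist":2,"grip":0},{"tx":0,"ty":0,"tz":0.3,"twist":5,"grip":0},{"tx":0,"ty":0,"tz":0.3,"twist":5,"grip":0},{"tx":0,"ty":0,"tz":0.3,"twist":3.5,"grip":0},{"tx":0,"ty":0,"tz":0,"twist":0,"grip":0}]'
python3 go.py 491 -6 200 173
```

```text
t 6.42 pos [480.  202.3 209. ] rpy [-1.7999e+02 -1.5000e-01 -1.7145e+02] F [ 0.7 -0.3 -4.5] w 11.4
shift cm [  2.01 -20.77   0.91] twist 15.6
time: 7.05
tool_pos: [0.4801, 0.2023, 0.198]
ee_rot: [-3.141, -0.002, 3.02]
wrist_force: [-0.7, -1.0, -4.2]
width: 0.0115
t 7.05 pos [480.1 202.3 198. ] rpy [-1.7994e+02 -1.4000e-01  1.7304e+02] F [-0.7 -1.  -4.2] w 11.5
shift cm [ -3.6  -20.54  -0.19] twist 0.0
```

```bash
python3 -m crank '[{"tx":-0.2,"ty":-1,"tz":0,"twist":0,"grip":0},{"tx":-0.3,"ty":-2,"tz":0,"twist":0,"grip":0},{"tx":-0.5,"ty":-3,"tz":0,"twist":0,"grip":0},{"tx":-0.5,"ty":-3,"tz":0,"twist":0,"grip":0},{"tx":-0.5,"ty":-3,"tz":0,"twist":0,"grip":0},{"tx":-0.5,"ty":-3,"tz":0,"twist":0,"grip":0},{"tx":-0.5,"ty":-2.5,"tz":0,"twist":0,"grip":0},{"tx":-0.4,"ty":-2,"tz":0,"twist":0,"grip":0},{"tx":-0.2,"ty":-1,"tz":0,"twist":0,"grip":0},{"tx":0,"ty":0,"tz":0,"twist":0,"grip":0},{"tx":0,"ty":0,"tz":0,"twist":0,"grip":0}]'
python3 go.py 491 -6 200 173
python3 lk.py 3 100 150 300 230 230 200 300 220
```

```text
time: 8.43
tool_pos: [0.4916, -0.0048, 0.1995]
ee_rot: [3.141, -0.0, 3.021]
wrist_force: [0.2, -0.2, -4.9]
width: 0.0113
t 8.43 pos [491.6  -4.8 199.5] rpy [ 1.7996e+02 -1.0000e-02  1.7309e+02] F [ 0.2 -0.2 -4.9] w 11.3
shift cm [ 0.04 -0.13 -0.05] twist 0.1
side (100, 150) 2.5217391304347827
top (230, 200) 2.6
```

View pics/side3.png

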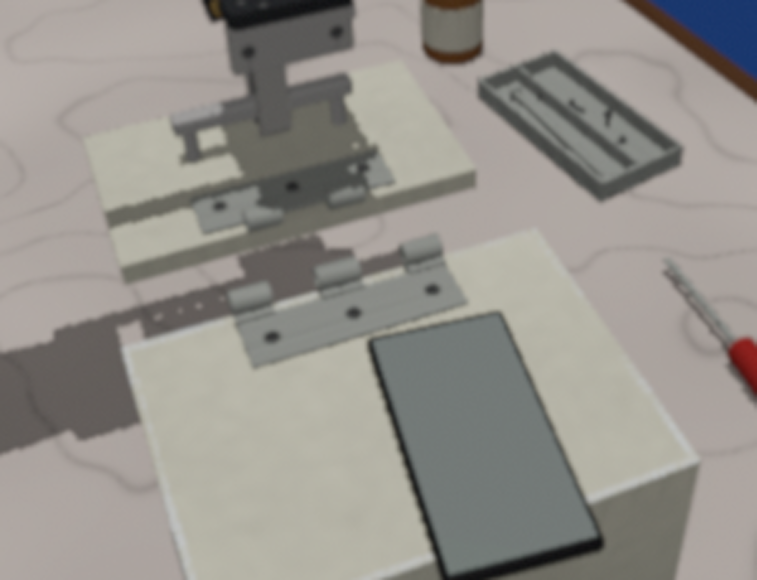

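View pics/top3.png

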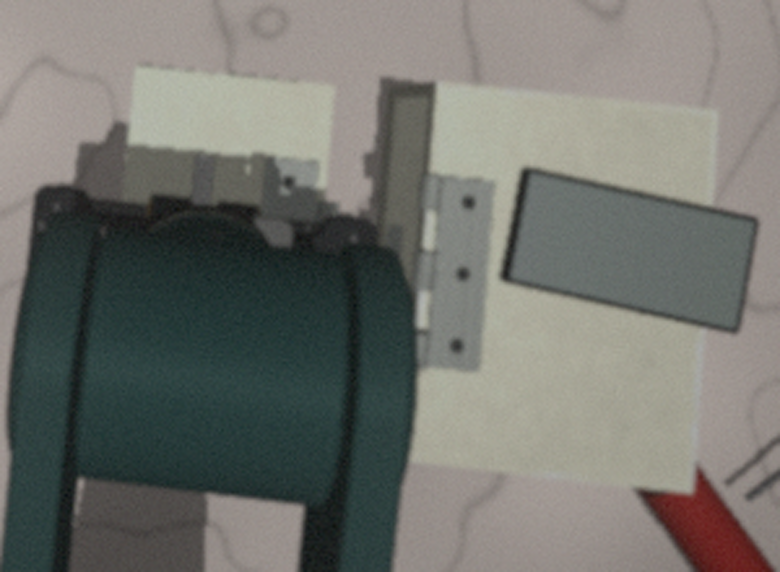

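```bash
cat > edge.py <<'E'
from h import *
from scipy.ndimage import map_coordinates, gaussian_filter
def avg(n,k=3):
    ps=[snap(n) for _ in range(k)]; p=ps[0]; p['g']=gaussian_filter(np.mean([cv2.cvtColor(q['frame'],cv2.COLOR_RGB2GRAY).astype(float) for q in ps],0),.7); return p
def seg(a,b,n=25): 
    a=np.array(a)/1000.;b=np.array(b)/1000.; t=np.linspace(0,1,n)[:,None]; return a+t*(b-a)
def track(items,x0,rng=(6,4,2.5,2),verbose=True):
    # items: (p,name,a,b[,t0,t1,sign]) sign: +1 -> brighter on the side of 'inside' point
    x=np.array(x0,float)
    for R in rng:
        obs=[]
        for p,nm,a,b,inside in items:
            P=seg(a,b); uv=proj(p,T(x,P)); ins=proj(p,T(x,[np.array(inside)/1000.]))[0]
            d=uv[-1]-uv[0]; d/=np.linalg.norm(d); nrm=np.array([-d[1],d[0]])
            if nrm@(ins-uv.mean(0))<0: nrm=-nrm
            s=np.arange(-R,R+.01,.1)
            S=uv[:,None,:]+s[None,:,None]*nrm
            G=map_coordinates(p['g'],[S[...,1],S[...,0]],order=3,mode='nearest')
            D=np.gradient(G,axis=1)*10
            i=D.argmax(1); ok=(D.max(1)>4)&(i>0)&(i<len(s)-1)
            for k in np.where(ok)[0]: obs.append((p,nm,P[k],uv[k]+s[i[k]]*nrm,nrm))
        def f(x):
            r=[]
            for pp in {id(o[0]):o[0] for o in obs}.values():
                oo=[o for o in obs if o[0] is pp]
                uv=proj(pp,T(x,[o[2] for o in oo])); r.append(np.einsum('ij,ij->i',uv-np.array([o[3] for o in oo]),np.array([o[4] for o in oo])))
            return np.concatenate(r)
        r=least_squares(f,x,loss='soft_l1',f_scale=.3); x=r.x
    if verbose:
        names=[];
        for pp in {id(o[0]):o[0] for o in obs}.values(): names+=[o[1] for o in obs if o[0] is pp]
        e=f(x); names=np.array(names)
        for n in dict.fromkeys(names): m=names==n; print('  ',n,m.sum(),'med',np.median(e[m]).round(2),'sd',e[m].std().round(2))
    return x
CI=[0,0,180];FI=[0,0,15]
def cabitems(p,w,which):
    E={'front+':([-90,65,180],[-90,115,180]),'front-':([-90,-115,180],[-90,-65,180]),'left':([-85,-120,180],[85,-120,180]),'right':([-85,120,180],[85,120,180]),'back':([90,-115,180],[90,115,180])}
    return [(p,w+k,*E[k],CI) for k in which]
def flapitems(p,w,which):
    E={'hin+':([65,42,15],[65,106,15]),'hin-':([65,-106,15],[65,-42,15]),'left':([-60,-110,15],[60,-110,15]),'right':([-60,110,15],[60,110,15]),'far':([-65,-105,15],[-65,105,15]),'far+':([-65,70,15],[-65,105,15]),'hinT+':([65,65,15],[65,106,15])}
    return [(p,w+k,*E[k],FI) for k in which]
def rel(c,f):
    # flap eyes in cabinet eye frames (mm)
    out=[]
    for s in(1,-1):
        W=T(f,[[.0662,s*.0355,.024]])[0]; L=Ro.from_euler('z',-c[3]).apply(W-c[:3])
        out.append((L-np.array([-.09,s*.0355,.189]))*1000)
    return np.round(out,2)
def draw(p,c,f,fn,box,sc):
    x,y,w,h=box; im=cv2.resize(cv2.cvtColor(p['frame'],cv2.COLOR_RGB2BGR)[y:y+h,x:x+w],None,fx=sc,fy=sc,interpolation=cv2.INTER_CUBIC)
    def L(pose,a,b,col):
        q=((proj(p,T(pose,seg(a,b,2)))-[x,y]+.5)*sc-.5); q=np.round(q*16).astype(int); cv2.line(im,tuple(map(int,q[0])),tuple(map(int,q[1])),col,1,cv2.LINE_AA,4)
    def box3(pose,X,Y,Z,col):
        for s in X:
            for t in Y: L(pose,(s,t,Z[0]),(s,t,Z[1]),col)
            for t in Z: L(pose,(s,Y[0],t),(s,Y[1],t),col)
        for s in Y:
            for t in Z: L(pose,(X[0],s,t),(X[1],s,t),col)
    box3(c,(-90,90),(-120,120),(0,180),(0,0,255)); box3(f,(-65,65),(-110,110),(0,15),(0,200,0))
    for a,b in((-60,-38),(-12,12),(38,60)): box3(c,(-97,-83),(a,b),(182,196),(255,0,255))
    for a,b in((-35.5,-14.5),(14.5,35.5)): box3(f,(59.2,73.2),(a,b),(17,31),(255,200,0))
    box3(f,(-21,-9),(-58,58),(37,49),(0,255,255))
    cv2.imwrite('pics/'+fn,im)
E
cat > m3.py <<'E'
from edge import *
import sys
o=get_obs(); tp=o['tool_pos']; yaw=o['ee_rot'][2]-np.pi
R=Ro.from_euler('z',yaw-np.pi/2)   # flap yaw
fo=tp-R.apply([-.015,.0026,0]); f0=[fo[0],fo[1],tp[2]-.035-.003,(yaw-np.pi/2+np.pi)%(2*np.pi)-np.pi]
s=avg('side');t=avg('top')
ci=cabitems(s,'s_',['front+','front-','left','right'])
ct=cabitems(t,'t_',['front+','right','back'])
fs=flapitems(s,'s_',['hin+','hin-','left','right','far']); ft=flapitems(t,'t_',['far+','right','hinT+'])
c0=[.46,-.235,-.0025,np.radians(-97)]
print('f0',np.round(f0,4))
for nm,a,b in(('both',ci+ct,fs+ft),('side',ci,fs)):
    print(nm,'cab');c=track(a,c0)
    print(nm,'flap');f=track(b,f0)
    print(np.round(c[:3]*1000,1),np.degrees(c[3]).round(2),np.round(f[:3]*1000,1),np.degrees(f[3]).round(2)); print(rel(c,f).tolist())
    f6=track(b,list(f)+[0,0],rng=(2,2),verbose=False); print('6dof',np.round(f6[:3]*1000,1),np.degrees(f6[3:]).round(2),rel(c,f6).tolist())
    if nm=='both':
        draw(s,c,f,'ov_s%s.png'%sys.argv[1],(100,150,300,230),2.6); draw(t,c,f,'ov_t%s.png'%sys.argv[1],(230,200,300,220),2.6)
E
python3 m3.py 3
```

```text
f0 [ 0.4872 -0.0192  0.1615 -1.6909]
both cab
   s_front+ 25 med -0.2 sd 0.11
   s_front- 25 med 0.1 sd 0.1
   s_left 25 med 0.1 sd 0.37
   s_right 25 med 0.1 sd 0.14
   t_front+ 25 med 0.19 sd 0.06
   t_right 25 med 0.1 sd 0.27
   t_back 13 med 0.21 sd 0.22
both flap
   s_hin+ 25 med 0.2 sd 0.12
   s_hin- 25 med 0.0 sd 0.05
   s_left 21 med -0.2 sd 0.24
   s_right 20 med 0.2 sd 0.15
   s_far 9 med 0.5 sd 0.22
   t_far+ 25 med 0.2 sd 0.13
   t_right 25 med -0.5 sd 0.25
   t_hinT+ 25 med 0.1 sd 0.1
[ 459.4 -234.8   -0.7] -97.07 [487.  -18.  162.5] -96.7
[[-62.61, 1.11, -1.75], [-62.15, 1.11, -1.75]]
6dof [486.9 -18.  163.1] [-9.663e+01 -6.000e-02  5.400e-01] [[-62.48, 1.11, -1.85], [-61.92, 1.12, -1.78]]
side cab
   s_front+ 25 med -0.1 sd 0.1
   s_front- 25 med 0.11 sd 0.11
   s_left 25 med -0.1 sd 0.41
   s_right 25 med 0.0 sd 0.15
side flap
   s_hin+ 25 med -0.0 sd 0.1
   s_hin- 25 med 0.0 sd 0.04
   s_left 21 med -0.02 sd 0.24
   s_right 19 med -0.09 sd 0.15
   s_far 9 med 0.49 sd 0.25
[ 4.592e+02 -2.354e+02 -2.000e-01] -97.14 [487.1 -18.8 163.1] -96.79
[[-62.45, 1.15, -1.7], [-62.02, 1.15, -1.7]]
6dof [487.3 -17.9 162.8] [-9.67e+01 -4.00e-02  4.40e-01] [[-63.2, 1.33, -2.47], [-62.65, 1.33, -2.42]]
```

```bash
python3 -m crank '[{"tx":0.11,"ty":-0.5,"tz":-0.15,"twist":0.35,"grip":0},{"tx":0,"ty":-1,"tz":0,"twist":0,"grip":0},{"tx":0,"ty":-1,"tz":0,"twist":0,"grip":0},{"tx":0,"ty":-1,"tz":0,"twist":0,"grip":0},{"tx":0,"ty":-0.6,"tz":0,"twist":0,"grip":0},{"tx":0,"ty":0,"tz":0,"twist":0,"grip":0},{"tx":0,"ty":0,"tz":0,"twist":0,"grip":0},{"tx":0,"ty":0,"tz":0,"twist":0,"grip":0}]'
python3 m3.py 4
```

```text
time: 9.82
tool_pos: [0.4854, -0.0456, 0.201]
ee_rot: [3.141, 0.0, 3.015]
wrist_force: [-0.5, -0.2, -4.1]
width: 0.0119
f0 [ 0.4809 -0.0602  0.163  -1.6977]
both cab
   s_front+ 8 med -0.17 sd 0.12
   s_front- 25 med -0.08 sd 0.25
   s_left 25 med 0.19 sd 0.41
   s_right 25 med 0.12 sd 0.18
   t_front+ 25 med 0.1 sd 0.07
   t_right 24 med 0.2 sd 0.27
   t_back 13 med 0.11 sd 0.2
both flap
   s_hin+ 24 med 0.3 sd 0.15
   s_hin- 25 med 0.1 sd 0.1
   s_left 20 med -0.09 sd 0.15
   s_right 18 med 0.29 sd 0.12
   s_far 9 med 0.6 sd 0.23
   t_far+ 25 med 0.3 sd 0.06
   t_right 25 med -0.41 sd 0.27
   t_hinT+ 25 med 0.1 sd 0.08
[ 459.3 -235.    -0.8] -96.93 [480.6 -59.  164.2] -97.01
[[-21.06, -0.25, -0.03], [-21.16, -0.25, -0.03]]
6dof [480.5 -58.7 164.7] [-9.703e+01 -3.000e-02  6.400e-01] [[-21.02, -0.35, -0.31], [-21.14, -0.35, -0.26]]
side cab
   s_front+ 8 med -0.09 sd 0.12
   s_front- 25 med 0.04 sd 0.25
   s_left 25 med -0.09 sd 0.41
   s_right 25 med 0.01 sd 0.18
side flap
   s_hin+ 25 med 0.03 sd 0.21
   s_hin- 25 med 0.09 sd 0.1
   s_left 20 med -0.05 sd 0.15
   s_right 17 med -0.08 sd 0.1
   s_far 9 med 0.51 sd 0.2
[ 4.589e+02 -2.361e+02  2.000e-01] -96.93 [480.3 -60.5 165.5] -97.12
[[-20.57, -0.12, 0.29], [-20.81, -0.12, 0.29]]
6dof [480.5 -59.6 165.2] [-9.708e+01 -8.000e-02  4.800e-01] [[-21.26, 0.01, -0.56], [-21.44, 0.01, -0.47]]
```

View pics/ov_s4.png

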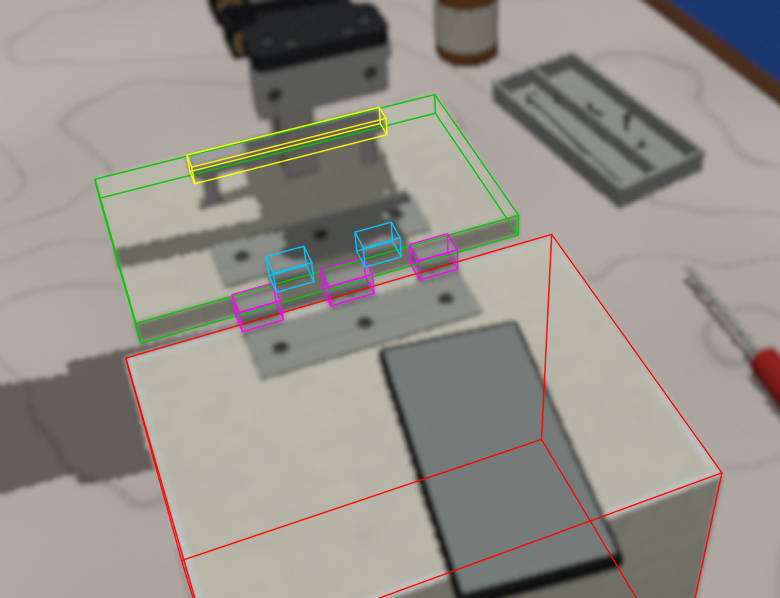

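View pics/ov_t4.png

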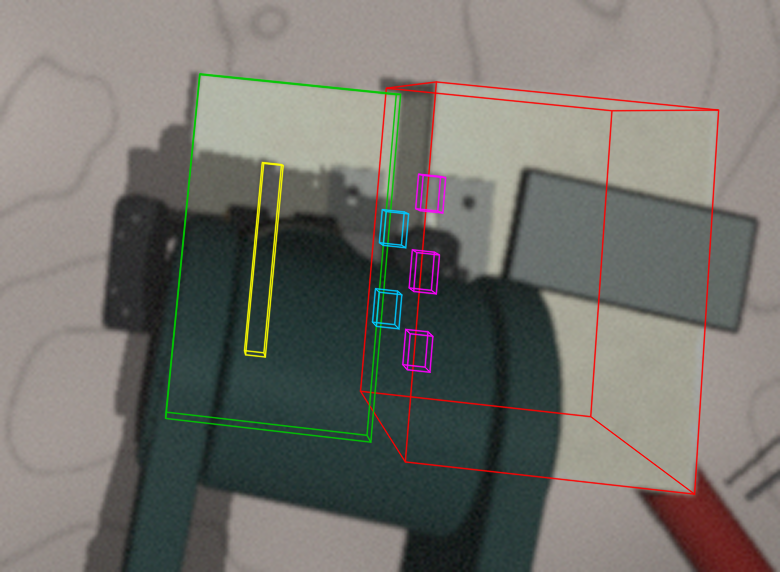

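```bash
python3 -m crank '[{"tx":-0.02,"ty":-0.4,"tz":0,"twist":0,"grip":0},{"tx":0,"ty":-0.4,"tz":0,"twist":0,"grip":0},{"tx":0,"ty":-0.4,"tz":0,"twist":0,"grip":0},{"tx":0,"ty":0,"tz":0,"twist":0,"grip":0},{"tx":0,"ty":0,"tz":0,"twist":0,"grip":0}]'
python3 m3.py 5
```

```text
time: 10.75
tool_pos: [0.484, -0.0579, 0.201]
ee_rot: [3.141, 0.0, 3.014]
wrist_force: [-0.5, -1.1, -4.4]
width: 0.0116
f0 [ 0.4796 -0.0724  0.163  -1.6983]
both cab
   s_front+ 25 med -0.1 sd 0.13
   s_front- 25 med 0.1 sd 0.16
   s_left 25 med 0.3 sd 0.47
   s_right 24 med 0.1 sd 0.16
   t_front+ 25 med 0.1 sd 0.04
   t_right 25 med 0.2 sd 0.22
   t_back 10 med 0.15 sd 0.29
both flap
   s_hin+ 16 med 0.24 sd 0.04
   s_hin- 19 med 0.11 sd 0.05
   s_left 19 med -0.01 sd 0.22
   s_right 18 med 0.29 sd 0.14
   s_far 8 med 0.72 sd 0.24
   t_far+ 25 med 0.39 sd 0.08
   t_right 25 med -0.48 sd 0.36
   t_hinT+ 25 med 0.19 sd 0.09
[ 459.4 -234.9   -0.6] -97.0 [479.3 -71.  164. ] -97.06
[[-8.78, -0.24, -0.38], [-8.84, -0.24, -0.38]]
6dof [479.2 -70.7 164.6] [-97.09  -0.     0.83] [[-8.73, -0.39, -0.72], [-8.83, -0.39, -0.72]]
side cab
   s_front+ 25 med -0.1 sd 0.13
   s_front- 25 med 0.11 sd 0.15
   s_left 25 med -0.01 sd 0.47
   s_right 24 med 0.0 sd 0.17
side flap
   s_hin+ 17 med -0.0 sd 0.47
   s_hin- 19 med 0.04 sd 0.05
   s_left 19 med -0.07 sd 0.17
   s_right 17 med -0.09 sd 0.11
   s_far 9 med 0.68 sd 0.21
[ 4.589e+02 -2.358e+02  3.000e-01] -97.0 [479.  -72.8 165.4] -97.21
[[-7.96, -0.16, 0.11], [-8.22, -0.15, 0.11]]
6dof [479.3 -71.  164.7] [-9.722e+01  5.000e-02  7.900e-01] [[-9.39, -0.08, -1.46], [-9.66, -0.08, -1.53]]
```

View pics/ov_s5.png

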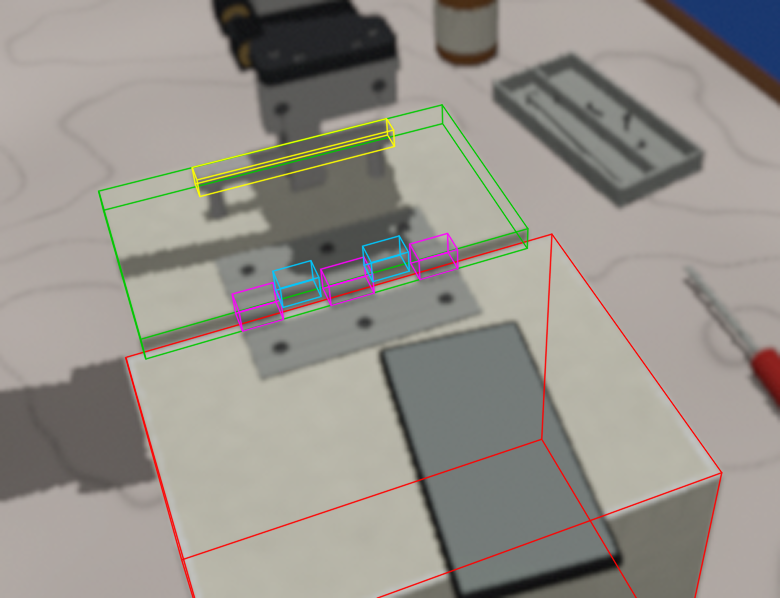

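```bash
python3 -m crank '[{"tx":0,"ty":-0.3,"tz":-0.05,"twist":0,"grip":0},{"tx":-0.03,"ty":-0.3,"tz":0,"twist":0,"grip":0},{"tx":0,"ty":-0.15,"tz":0,"twist":0,"grip":0},{"tx":0,"ty":0,"tz":0,"twist":0,"grip":0},{"tx":0,"ty":0,"tz":0,"twist":0,"grip":0}]'
python3 m3.py 6
```

```text
time: 11.68
tool_pos: [0.4834, -0.0653, 0.2015]
ee_rot: [3.141, -0.0, 3.014]
wrist_force: [-0.3, -0.1, -3.7]
width: 0.0118
f0 [ 0.4789 -0.0799  0.1635 -1.6982]
both cab
   s_front+ 25 med -0.1 sd 0.13
   s_front- 25 med -0.0 sd 0.12
   s_left 24 med 0.35 sd 0.4
   s_right 25 med 0.1 sd 0.15
   t_front+ 25 med -0.09 sd 0.24
   t_right 25 med 0.2 sd 0.21
   t_back 13 med -0.2 sd 0.21
both flap
   s_hin+ 25 med 0.11 sd 0.18
   s_hin- 25 med 0.11 sd 0.2
   s_left 19 med 0.0 sd 0.18
   s_right 18 med 0.19 sd 0.12
   s_far 9 med 0.09 sd 0.09
   t_far+ 25 med -0.1 sd 0.08
   t_right 25 med -0.4 sd 0.38
   t_hinT+ 25 med -0.2 sd 0.1
[ 459.4 -235.6   -1. ] -97.09 [478.7 -77.8 165.1] -97.08
[[-2.78, -0.31, 1.03], [-2.76, -0.31, 1.03]]
6dof [478.6 -77.7 165.2] [-9.709e+01  2.000e-02  2.500e-01] [[-2.77, -0.36, 0.91], [-2.76, -0.36, 0.88]]
side cab
   s_front+ 25 med -0.1 sd 0.12
   s_front- 25 med 0.1 sd 0.12
   s_left 24 med -0.01 sd 0.41
   s_right 25 med 0.01 sd 0.13
side flap
   s_hin+ 25 med 0.0 sd 0.17
   s_hin- 25 med 0.1 sd 0.21
   s_left 19 med 0.0 sd 0.17
   s_right 18 med 0.0 sd 0.11
   s_far 8 med 0.1 sd 0.07
[ 4.588e+02 -2.367e+02  2.000e-01] -97.07 [478.6 -78.4 165.6] -97.14
[[-3.31, 0.14, 0.39], [-3.41, 0.14, 0.39]]
6dof [478.8 -77.8 165.1] [-97.27   0.15   0.14] [[-3.84, 0.01, -0.17], [-4.09, 0.01, -0.36]]
```

View pics/ov_s6.png

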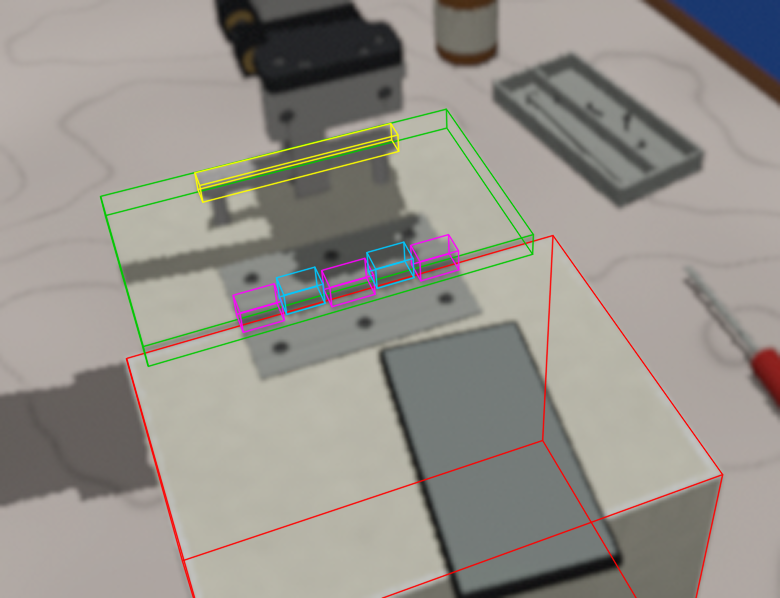

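```bash
python3 -m crank '[{"tx":-0.02,"ty":-0.12,"tz":0,"twist":0,"grip":0},{"tx":0,"ty":0,"tz":0,"twist":0,"grip":0},{"tx":0,"ty":0,"tz":0,"twist":0,"grip":0}]'
python3 -c "
from h import *
F=[]
for i in range(4): snap('side'); o=get_obs(); F.append(np.r_[o['tool_pos']*1000,o['wrist_force']])
print(np.mean(F,0).round(2),np.std(F,0).round(2))"
python3 -m crank '[{"tx":0,"ty":-0.06,"tz":0,"twist":0,"grip":0},{"tx":0,"ty":0,"tz":0,"twist":0,"grip":0},{"tx":0,"ty":0,"tz":0,"twist":0,"grip":0}]'
python3 -c "
from h import *
F=[]
for i in range(4): snap('side'); o=get_obs(); F.append(np.r_[o['tool_pos']*1000,o['wrist_force']])
print(np.mean(F,0).round(2),np.std(F,0).round(2))"
```

```text
time: 12.35
tool_pos: [0.4835, -0.0665, 0.2015]
ee_rot: [3.141, 0.0, 3.014]
wrist_force: [-1.0, -0.1, -4.4]
width: 0.0118
[ 4.8344e+02 -6.6540e+01  2.0146e+02  7.0000e-02  3.7000e-01 -4.3700e+00] [0.01 0.01 0.02 0.49 0.07 0.14]
time: 12.92
tool_pos: [0.4834, -0.0671, 0.2015]
ee_rot: [3.141, 0.0, 3.014]
wrist_force: [-0.7, 0.8, -4.3]
width: 0.0114
[ 4.8338e+02 -6.7120e+01  2.0147e+02 -2.3000e-01  2.0000e-02 -3.9600e+00] [0.01 0.01 0.02 0.4  0.43 0.42]
```

```bash
cat > fr.py <<'E'
from h import *
F=[]
for i in range(4): snap('side'); o=get_obs(); F.append(np.r_[o['tool_pos']*1000,o['wrist_force'],o['wrist_torque']*100])
print(np.mean(F,0).round(2))
E
python3 -m crank '[{"tx":0,"ty":-0.05,"tz":0,"twist":0,"grip":0},{"tx":0,"ty":0,"tz":0,"twist":0,"grip":0},{"tx":0,"ty":0,"tz":0,"twist":0,"grip":0}]' >/dev/null; python3 fr.py
python3 -m crank '[{"tx":0,"ty":-0.05,"tz":0,"twist":0,"grip":0},{"tx":0,"ty":0,"tz":0,"twist":0,"grip":0},{"tx":0,"ty":0,"tz":0,"twist":0,"grip":0}]' >/dev/null; python3 fr.py
```

```text
[ 4.8331e+02 -6.7620e+01  2.0146e+02  3.7000e-01 -6.0000e-02 -4.1600e+00
  7.4500e+00 -2.2800e+00  1.5700e+00]
[ 4.8324e+02 -6.8080e+01  2.0146e+02  2.0000e-02  5.6000e-01 -4.4200e+00
  1.3970e+01 -3.1700e+00  4.1600e+00]
```

```bash
python3 -m crank '[{"tx":0,"ty":-0.05,"tz":0,"twist":0,"grip":0},{"tx":0,"ty":0,"tz":0,"twist":0,"grip":0},{"tx":0,"ty":0,"tz":0,"twist":0,"grip":0}]' >/dev/null; python3 fr.py
python3 -m crank '[{"tx":0,"ty":-0.05,"tz":0,"twist":0,"grip":0},{"tx":0,"ty":0,"tz":0,"twist":0,"grip":0},{"tx":0,"ty":0,"tz":0,"twist":0,"grip":0}]' >/dev/null; python3 fr.py
```

```text
[ 4.8319e+02 -6.8210e+01  2.0154e+02  5.3000e-01  2.5500e+00 -3.3700e+00
  6.2480e+01 -1.7000e-01  4.7400e+00]
[ 4.8317e+02 -6.8270e+01  2.0164e+02 -2.3000e-01  5.1300e+00 -2.6300e+00
  1.0079e+02  1.1400e+00  3.8700e+00]
```

```bash
python3 -m crank '[{"tx":0,"ty":0.22,"tz":0,"twist":0,"grip":0},{"tx":0,"ty":0,"tz":0,"twist":0,"grip":0},{"tx":0,"ty":0,"tz":0,"twist":0,"grip":0},{"tx":0,"ty":0,"tz":0,"twist":0,"grip":0}]' >/dev/null; python3 fr.py
cat > m7.py <<'E'
from edge import *
import sys
c=np.array([.4594,-.2349,-.0007,np.radians(-97.0)])
s=avg('side',4);t=avg('top',3)
f0=[.4787,-.0795,.164,np.radians(-97.05)]
print('cab');c2=track(cabitems(s,'s_',['left','right','back'])+cabitems(t,'t_',['right','back']),c); print(np.round(c2[:3]*1000,1),np.degrees(c2[3]).round(2))
for its in (['left','right','far'],['left','right','far','hin-','hin+']):
    f=track(flapitems(s,'s_',its)+flapitems(t,'t_',['far+','right']),f0,rng=(3,2,1.5)); print(np.round(f[:3]*1000,1),np.degrees(f[3]).round(2),'fixed cab',rel(c,f).tolist(),'new cab',rel(c2,f).tolist())
draw(s,c,f,'ov_s%s.png'%sys.argv[1],(150,190,180,140),4.2)
im=cv2.cvtColor(s['frame'],cv2.COLOR_RGB2BGR)[220:310,170:300]; cv2.imwrite('pics/z%s.png'%sys.argv[1],cv2.resize(im,None,fx=6,fy=6,interpolation=cv2.INTER_CUBIC))
E
python3 m7.py 7
```

```text
[ 4.8340e+02 -6.7110e+01  2.0145e+02  7.0000e-02 -1.6000e-01 -4.0600e+00
  9.4400e+00 -4.0600e+00  2.2400e+00]
cab
   s_left 24 med 0.4 sd 0.34
   s_right 25 med 0.19 sd 0.13
   s_back 18 med 0.11 sd 0.14
   t_right 25 med 0.19 sd 0.17
   t_back 12 med -0.29 sd 0.28
[ 459.4 -235.8   -1.3] -97.01
   s_left 20 med -0.1 sd 0.18
   s_right 17 med 0.1 sd 0.12
   s_far 8 med -0.04 sd 0.08
   t_far+ 25 med 0.0 sd 0.04
   t_right 25 med -0.3 sd 0.35
[478.6 -79.7 165.6] -97.01 fixed cab [[-0.2, 0.12, 1.28], [-0.2, 0.12, 1.28]] new cab [[-1.14, 0.0, 1.83], [-1.13, 0.0, 1.83]]
   s_left 20 med -0.11 sd 0.18
   s_right 17 med 0.0 sd 0.09
   s_far 8 med -0.3 sd 0.07
   s_hin- 25 med -0.0 sd 0.34
   s_hin+ 25 med 0.1 sd 0.35
   t_far+ 25 med -0.01 sd 0.04
   t_right 25 med -0.39 sd 0.37
[478.5 -79.5 165.9] -97.06 fixed cab [[-0.3, -0.0, 1.62], [-0.37, -0.0, 1.62]] new cab [[-1.25, -0.12, 2.17], [-1.31, -0.12, 2.17]]
```

View pics/z7.png

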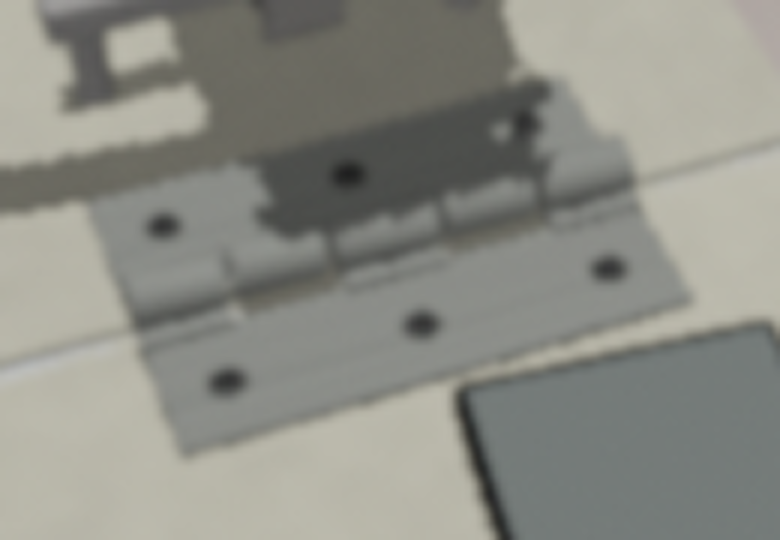

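View pics/ov_s7.png

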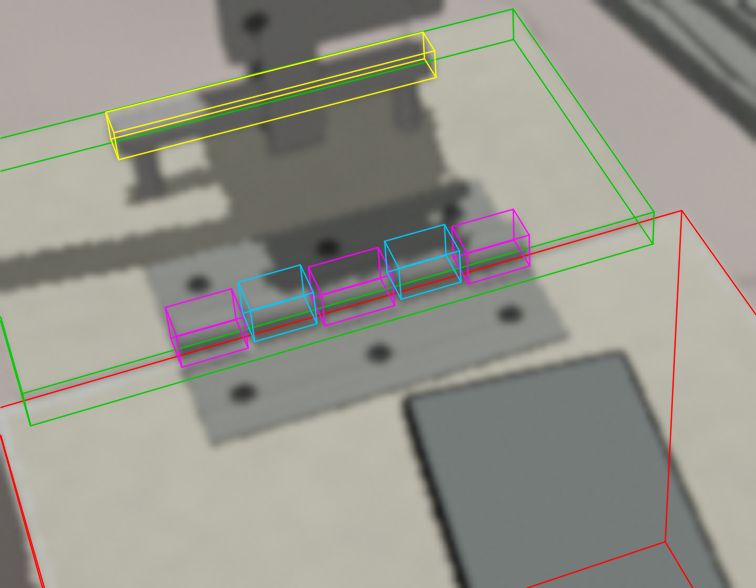

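```bash
python3 -m crank '[{"tx":0,"ty":-0.02,"tz":0.05,"twist":0,"grip":0},{"tx":0,"ty":0,"tz":0,"twist":0,"grip":0}]' >/dev/null; python3 fr.py
python3 - <<'E'
from h import *
ps=[snap('side') for _ in range(6)]; p=ps[0]; a=np.mean([q['frame'].astype(float) for q in ps],0)
im=np.clip((a-60)*1.6,0,255).astype(np.uint8)[235:290,185:285]
cv2.imwrite('pics/z8.png',cv2.cvtColor(cv2.resize(im,None,fx=7.8,fy=7.8,interpolation=cv2.INTER_CUBIC),cv2.COLOR_RGB2BGR))
# profiles: perpendicular to axis at each knuckle, mean over its length
from scipy.ndimage import map_coordinates
c=np.array([.4594,-.2349,-.0007,np.radians(-97.0)]); g=a.mean(2)
s=np.arange(-6,6.1,.5); print('s     ',s)
for nm,y0,y1 in(('c-',-57,-41),('f-',-32,-18),('c0',-9,9),('f+',18,32),('c+',41,57)):
    Y=np.linspace(y0,y1,15)/1000; uv=proj(p,T(c,np.c_[Y*0-.09,Y,Y*0+.189])); d=uv[-1]-uv[0]; d/=np.linalg.norm(d); n=np.array([-d[1],d[0]])
    S=uv[:,None]+s[None,:,None]*n; print(nm,map_coordinates(g,[S[...,1],S[...,0]],order=3).mean(0).round(0).astype(int))
# px per mm of z and x
q=proj(p,T(c,[[-.09,0,.189],[-.09,0,.190],[-.089,0,.189]])); print('dz,dx px/mm normal',(q[1]-q[0])@n,(q[2]-q[0])@n)
E
```

```text
[ 4.8337e+02 -6.7120e+01  2.0095e+02  9.0000e-02  1.0000e-02 -3.9200e+00
  6.6600e+00 -1.7600e+00  9.9000e-01]
s      [-6.  -5.5 -5.  -4.5 -4.  -3.5 -3.  -2.5 -2.  -1.5 -1.  -0.5  0.   0.5
  1.   1.5  2.   2.5  3.   3.5  4.   4.5  5.   5.5  6. ]
c- [138 138 138 138 139 141 142 143 144 143 142 139 135 131 126 120 114 107
 100  93  89  91 100 113 126]
f- [101 102 105 108 112 117 123 129 134 137 138 137 133 129 124 119 113 106
  98  92  87  86  89  94  99]
c0 [ 75  75  75  74  75  76  78  84  92 102 113 120 125 125 123 119 114 107
 100  93  89  92 101 114 125]
f+ [ 76  76  76  75  76  78  82  89  98 109 118 124 127 127 123 119 113 106
  99  92  88  88  90  95 100]
c+ [144 143 140 137 134 133 133 135 136 136 136 135 132 129 125 120 114 107
  99  92  89  92 102 114 124]
dz,dx px/mm normal -0.5197081787993203 0.5129134170634415
```

View pics/z8.png

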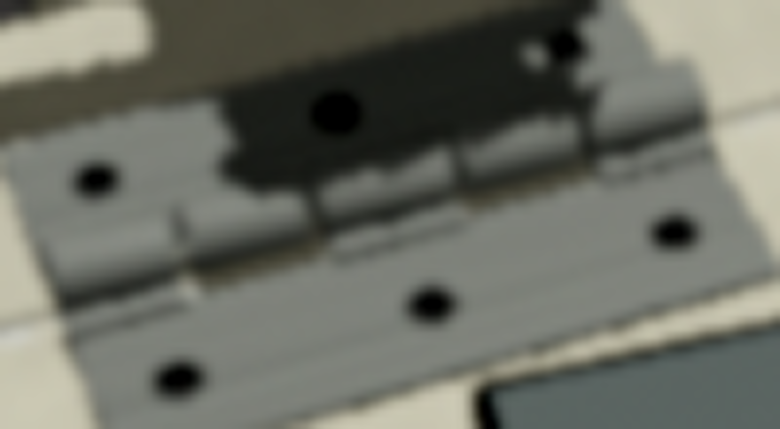

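Along all five knuckles the shading matches to within about 0.15 mm (x and z combined). The touch test puts x at about +0.2 mm, and the gaps on either side look even. One more settle and force check, then I'll hand in.

```bash
python3 -m crank '[{"tx":0,"ty":0,"tz":0,"twist":0,"grip":0},{"tx":0,"ty":0,"tz":0,"twist":0,"grip":0},{"tx":0,"ty":0,"tz":0,"twist":0,"grip":0}]'; python3 fr.py; python3 -c "
from bench import ticket; print(ticket.close_job())"
```

```text
time: 17.6
tool_pos: [0.4834, -0.0671, 0.201]
ee_rot: [3.142, 0.0, 3.014]
wrist_force: [0.5, -0.3, -3.9]
width: 0.0115
[ 4.8338e+02 -6.7120e+01  2.0098e+02  1.9000e-01  2.1000e-01 -4.2400e+00
  8.5100e+00 -1.3500e+00  8.6000e-01]
the job is handed in; nothing more can be done
None
```

I hung the flap and handed the job in at about 18 s, with the arm still holding it by the bar pull. No verdict was reported.

I gripped the bar, lifted the flap level and turned it about 15.6° to match the cabinet. I then brought it in from the front, checking it against the cabinet in both cameras. I pushed gently until it touched (about 5 N) and backed off to centre.

| Last check | Result |
|---|---|
| Hinge axis, front to back (x) | about +0.2 mm, from the touch |
| Hinge axis, sideways (y) | about 0 mm, with even gaps beside the knuckles |
| Hinge axis, height (z) | about +0.3 mm, from comparing the shading on all five knuckles |
| Side force on the wrist | about 0.3 N, so no pressure on the cabinet |
| Weight carried | about 4 N |
| Gripper opening | 11.5 mm, so the bar is held |
| Other objects | no deliberate contact; phone, tray and screwdriver looked unmoved in the pictures I took; I didn't measure any of the four at the end |

**Height disagreement:** the checks of the flap's height did not agree. After seating, the edge-fit camera measurement put it 1.3 to 2.2 mm high, where neighbouring edges confuse it. The arm's own position put it about 1.3 mm high. I lowered it 0.5 mm and relied on the knuckle shading together with the touch. Apart from the worst camera figure, all of these leave the height well inside the 3 mm limit.

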